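# Open the cuvette reader's sprung lid

### The job

Two cuvette readers stand on the bench, a wide one and a narrow one. Open the wide one: press down the release tab at its front so that the sprung lid lifts by itself, let go of the tab, then push the lid gently over until it rests fully open. Use only the fingertips or the outside of the fingers: do not grip the lid or pick anything up, leave the narrow reader shut and leave the loose jar, vial and beaker where they stand.

Things in the scene. Friction and masses are not known exactly. Their poses are not given: they have to be found in the camera images.
- wide: The wide cuvette reader: low white box with a flat grey lid and a black release tab at the front, about 190 mm deep, 80 mm high, 130 mm wide, fixed to the bench. Origin on the bench top, 105 mm behind its front end and 85 mm before its back end, mid-width, z up, x pointing from its front (tab side) to its back, y along the lid's edge. Its front faces the robot, turned at most 0.25 rad. Same make as the narrow one; only the width differs.
- narrow: The narrow cuvette reader, same shape with its own latched lid, to be left shut: about 190 mm deep, 80 mm high, 85 mm wide, fixed to the bench. Origin on the bench top, 105 mm behind its front end and 85 mm before its back end, mid-width, z up, x pointing from its front (tab side) to its back, y along the lid's edge.
- wide_tab_press (a point): Point to press on the wide reader's release tab: on the top face of the flat black paddle, 62 mm above the bench, moving with it. The paddle is 44 mm wide (reader y) and 36 mm from front to back; this point lies 15 mm behind its free front edge. The tab's upright hook, 20 mm wide, has its front face 21 mm behind this point and its top 92 mm above the bench; it reaches over the lid's front edge. Keep fingers off the hook.
- wide_tab (a joint): Tilt of the wide reader's tab, rad: 0 at rest, 0.25 fully down (the press point then is 6 mm lower). The hook lets go at about 0.13. About 3.5 N at the press point releases it, 6 N takes it fully down; it springs back when let go.
- wide_lid (a joint): Angle of the wide reader's lid, rad: 0 shut and latched; once released a spring lifts it by itself in about half a second to about 0.8 and holds it there; from there it must be pushed. It weighs 0.08 to 0.16 kg, swings freely, falls back to 0.8 if let go before 1.57 (upright), and beyond 1.7 falls open on its own to its stop at 1.92 and stays.
- wide_lid_edge (a point): Middle of the front edge of the wide reader's lid, half-way through its 6 mm thickness; moves with the lid. Shut, it is 83 mm above the bench. The lid is 126 mm wide (reader y) and 107 mm from hinge line to this edge.
- wide_lid_hinge (a point): Middle of the lid's hinge line on the wide reader, 83 mm above the bench, 45 mm behind the reader's origin along reader x; the line runs along reader y. At lid angle q the front edge lies 107*cos(q) mm in front of and 107*sin(q) mm above it.
- narrow_tab (a joint): Tilt of the narrow reader's tab, rad, 0 at rest; to be left alone.
- narrow_lid (a joint): Angle of the narrow reader's lid, rad, 0 shut; to be left shut.
- vial_mid (a point): Centre of a loose small brown glass vial with a dark cap, 32 mm across, 56 mm high, in front of the readers; bystander.
- jar_mid (a point): Centre of a loose clear screw-top jar, 48 mm across, 64 mm high, to the left of the readers; bystander.
- beaker_mid (a point): Centre of a loose small clear beaker, 56 mm across, 66 mm high, behind the readers; bystander.

How it is judged:
On the way, in this order (a step that is already met when the one before it is completed fails the run):
1. the tab of the wide reader is pressed down far enough to release (value of joint wide_tab above 0.12 rad).
2. the lid of the wide reader has sprung up (value of joint wide_lid above 0.6 rad), for 0.2 s.
At the end, for the whole second after the job is handed in: The wide reader's lid rests open at more than 1.8 rad, its tab is back up (under 0.05 rad), the narrow reader is shut with its tab untouched (both under 0.05 rad), and jar, vial and beaker are within 20 mm of where they stood (value of joint wide_lid above 1.8 rad and velocity of joint wide_lid below 0.1 rad/s and value of joint each of wide_tab, narrow_lid, narrow_tab below 0.05 rad and distance of each of vial_mid, jar_mid, beaker_mid from where it was at the start of the episode below 0.02 m).
It fails at once if the narrow reader's tab is pressed or its lid opens (value of joint any of narrow_tab, narrow_lid above 0.1 rad).
It fails at once if the lid is gripped or forced: more than 30 N between fingers and lid (contact force between the fingers and wide_lid above 30 N).
It fails at once if the jar, vial or beaker is picked up or pushed by more than 20 mm (distance of any of vial_mid, jar_mid, beaker_mid from where it was at the start of the episode above 0.02 m).
It also fails if it takes over 42 s, if anything falls off the work surface, if the arm or the gripper's body presses on something with over 40 N, if the wrist force passes 120 N, or if a joint passes its speed limit or range.

### The arm

A 6-joint arm with a two-finger parallel gripper is mounted at the origin on a cart in front of the work surface, level with it; the furniture and walls round the work are solid. World frame = base frame: x ahead of the robot, y to its left, z up, the work surface at z = 0. Lengths are in m, angles in rad, forces in N, time in s.
With the tool pointing down it reaches from about 0.425 to 0.925 m from the base axis. Payload 12.5 kg.
Tool frame: the origin (TCP) lies on the front face of the gripper's body, between the roots of the fingers; the fingertips stand 73 mm ahead of it and the grasp point (between the pads) lies 54 mm ahead of it; z points along the fingers, y is the direction in which the jaws open and shut (so a half turn about z gives the same grasp; the last joint's range is limited). The gripper opens to 85 mm and grips with 20 to 120 N. Pads are 22 mm wide; open, the fingers measure 114 mm over their backs; the gripper's body (76 mm by 85 mm) begins 54 mm behind the grasp point. The pads swing forward as they close: fully open they stand 13 mm farther back than shut.
Start: joints at [-1.313, 0.491, 1.559, -0, 1.092, -0.106], TCP at [0.222, -0.584, 0.304] pointing down, gripper open.
Joint ranges: [-3.1, 3.1], [-0.84, 2.19], [0.05, 2.79], [-1.13, 4.28], [0.06, 2.93], [-2.69, 2.69]. Speed limits (rad/s): [2.22, 2.22, 2.79, 3.14, 3.14, 3.14].

### API

Orientations are given as a rotation vector (axis times angle).
In Python, from rig import arm gives the robot as it stands. Calls block until the motion is done:
- arm.movep(position, orientation): joint-space move of the TCP to a pose.
- arm.movel(position, rot=None, speed=0.15, guard=None): straight line of the TCP; rot=None keeps the orientation; speed is the mean speed in m/s. With guard (N) it stops when the force on the tool has changed by that much, and returns True; else False.
- arm.move_j(angles): joint-space move.
- arm.move_gripper(opening): finger opening in m; the grip force is fixed at half the most; returns when the fingers have stopped.
- arm.sleep(seconds).
- arm.inverse_kinematics(position, orientation): joint angles nearest the present ones, or None.
- arm.observe(): the state.
- arm.get_image(name): name is "side" or "top"; returns (picture, depth): 480x640x3 uint8, blue, green, red; 480x640 float32, m along the optical axis (not along the pixel's ray), 0 where there is no reading.
- arm.camera_info(name): a dict with "vertical_fov" (degrees; the focal length in pixels is half the picture's height over the tangent of half this angle, whatever the lens; pixels are square), "cx", "cy" (the principal point, pixels), "k1" (the pictures are not rectified: a ray, as slopes to the right and down, at radius r is drawn at 1 + k1 r^2 times it, then the intrinsics apply), "rvec" (rotation vector, rad) and "tvec" (3), from world to camera coordinates, as OpenCV has them. Camera axes: x right, y down, z forward; pixel columns grow to the right and rows downward; lengths in m; the calibration is good to about 2 mm. A picture is of the moment at which its call begins. camera_info takes no time and is no camera call.
A pose or a line that the arm cannot do raises arm.Unreachable and nothing moves.
- arm.finish_job(): hands the job in, once; it reports no verdict.
The state is a dict: "time_s": time; "qpos": joint angles; "dq": joint speeds; "effort": joint torques, N m; "eef_pos": TCP position; "tool_rot": TCP orientation; "contact_force": force on the tool from outside, world axes, zero at the start; "ft_torque": the same for the moment, N m; "finger_gap": finger opening in m.
Only numpy, scipy, OpenCV 4.12 (cv2) and the standard library are available. Lean on these libraries where they do the work, as an engineer would, in place of code of your own. Each camera call takes 0.05 s, during which the arm holds its last target. There are 200 camera calls.

## Working session

There is one attempt and no reset: what is moved stays moved. The work goes in short steps, each a Python script; the robot and the scene stay as the last script left them, time stands still between calls to the robot, and variables do not carry over. Pictures are saved under pics/ and viewed, about 8 in all and at most 12, crops included, and the job is handed in when it is done.

```bash
mkdir -p pics; cat > h.py <<'E'
import numpy as np, cv2
from rig import arm
def cam(n):
    c=arm.camera_info(n); f=240/np.tan(np.radians(c["vertical_fov"])/2)
    R=cv2.Rodrigues(np.array(c["rvec"],float))[0]; t=np.array(c["tvec"],float)
    return c,f,R,t
def ray(n,uv):
    c,f,R,t=cam(n); uv=np.atleast_2d(np.array(uv,float))
    d=(uv-[c["cx"],c["cy"]])/f; s=d.copy()
    for _ in range(20): s=d/(1+c["k1"]*(s**2).sum(1,keepdims=True))
    return -R.T@t, np.c_[s,np.ones(len(s))]@R
def onplane(n,uv,z):
    o,d=ray(n,uv); return o+d*((z-o[2])/d[:,2])[:,None]
def cloud(n,depth):
    v,u=np.mgrid[0:480,0:640]; o,d=ray(n,np.c_[u.ravel(),v.ravel()])
    return (o+d*depth.ravel()[:,None]).reshape(480,640,3)
E
python3 - <<'E'
from h import *
for n in("top","side"):
    p,d=arm.get_image(n); cv2.imwrite(f"pics/{n}0.png",p); np.save(f"{n}0.npy",d); print(n,cam(n)[0],ray(n,[[320,240]]))
print(arm.observe())
E
```

```text
top {'vertical_fov': 43.997961316316065, 'cx': 327.9349293603227, 'cy': 236.96176418833574, 'k1': -0.026875223605563586, 'rvec': array([ 2.20506575, -2.14223005,  0.13593747]), 'tvec': array([0.11389166, 0.57041373, 1.18700814])} (array([0.43554604, 0.14909216, 1.23911365]), array([[ 0.10249165, -0.00222274, -0.99483421]]))
side {'vertical_fov': 46.112972410776855, 'cx': 319.05347594788026, 'cy': 240.2862395865422, 'k1': -0.012378859397227278, 'rvec': array([ 0.59023682, -2.31902259,  1.52771077]), 'tvec': array([0.5637551 , 0.12084028, 1.10234524])} (array([0.00192212, 1.11404162, 0.55361972]), array([[ 0.46067309, -0.79818336, -0.38818385]]))
{'time_s': 0.1, 'qpos': array([-1.31260384e+00,  4.91532891e-01,  1.55939377e+00, -3.42256435e-06,
        1.09170018e+00, -1.05609248e-01]), 'dq': array([ 0.00020664, -0.00213031, -0.0016667 , -0.00065677, -0.00053355,
        0.00079831]), 'effort': array([ 3.30938907e-03, -6.19446015e+01, -2.62024373e+01, -9.49222090e-05,
        2.90629396e-03,  3.57693318e-05]), 'eef_pos': array([ 0.22237676, -0.58396677,  0.30336344]), 'tool_rot': array([-3.08874702e+00, -5.68128187e-01,  1.28529366e-04]), 'contact_force': array([-0.02885769, -0.39631427,  0.70024786]), 'ft_torque': array([-0.05217906,  0.03977278, -0.03574211]), 'finger_gap': 0.08540054750796501}
```

View pics/top0.png

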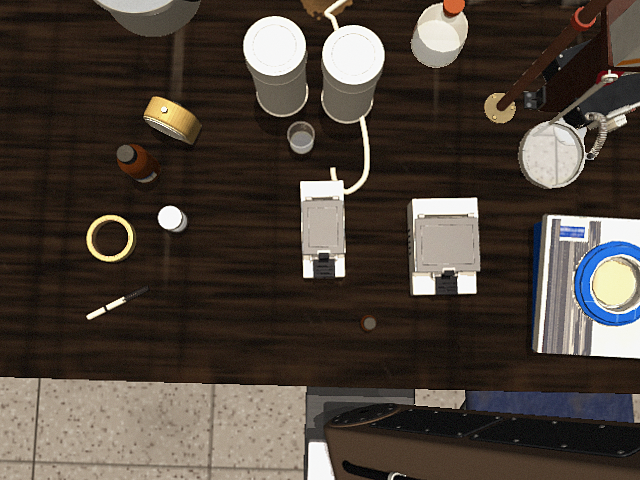

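View pics/side0.png

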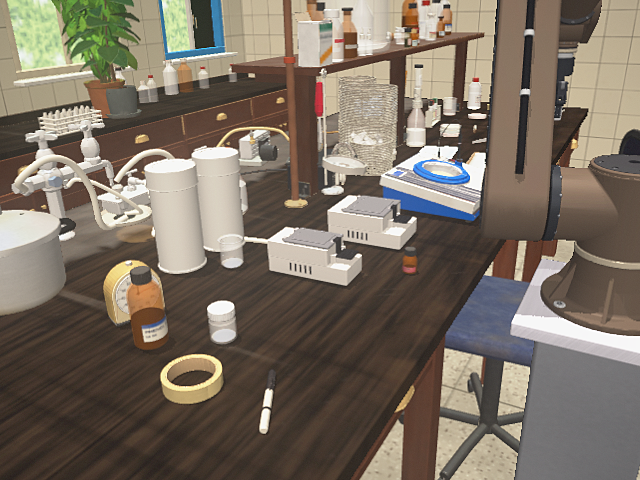

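The top view shows the wide reader at u 408–480, v 197–296 with its tab near (447,282). The narrow one is at u 300–345 with its tab near (323,265), and the vial is at (369,323). The side view agrees. Next I measure the wide reader's pose.

```bash
python3 - <<'E'
from h import *
p=cv2.imread("pics/top0.png"); d=np.load("top0.npy"); C=cloud("top",d)
hsv=cv2.cvtColor(p,cv2.COLOR_BGR2HSV); g=p.max(2)
def roi(m,u0,u1,v0,v1):
    k=np.zeros_like(m); k[v0:v1,u0:u1]=m[v0:v1,u0:u1]; return k
print("heights wide: lid",C[240,447],"tab",C[285,447],"front",C[288,420], "bench",C[300,390])
for nm,(u0,u1,v0,v1) in dict(wide=(400,490,190,303),narrow=(294,352,176,286)).items():
    H=C[...,2]
    lid=roi(((g>110)&(g<190)&(H>.07)).astype(np.uint8),u0,u1,v0,v1)
    lid=cv2.morphologyEx(lid,cv2.MORPH_OPEN,np.ones((5,5)))
    tab=roi(((g<70)&(H>.045)).astype(np.uint8),u0,u1,v0,v1)
    body=roi(((H>.03)).astype(np.uint8),u0,u1,v0,v1)
    for n,m,z in(("lid",lid,.086),("tab",tab,.062),("body",body,.07)):
        c=max(cv2.findContours(m,0,2)[0],key=cv2.contourArea)
        w=onplane("top",c[:,0,:],z)[:,:2].astype(np.float32)
        r=cv2.minAreaRect(w*1000); print(nm,n,np.round(r[0],1),np.round(r[1],1),round(r[2],2),"box",cv2.boundingRect(c),"h",np.median(H[m>0]))
m=[C[y,x] for y,x in((322,369),(217,172),(137,300))]; print(m)
crop=cv2.resize(p[185:340,350:490],None,fx=5,fy=5,interpolation=cv2.INTER_CUBIC)[:600]; cv2.imwrite("pics/c1.png",cv2.resize(p[190:310,395:495],None,fx=5,fy=5,interpolation=cv2.INTER_CUBIC))
# reach check
E
```

```text
heights wide: lid [ 0.56129438 -0.10146917  0.09026604] tab [ 0.47441344 -0.10748992  0.06542407] front [ 0.46751358 -0.05709498  0.04679874] bench [ 0.44215481 -0.00302756 -0.00137752]
wide lid [ 554.6 -102.2] [105.5 124.1] 2.63 box (415, 217, 65, 55) h 0.08760994046001802
wide tab [ 479.6 -105.9] [45.4 42. ] 3.93 box (435, 271, 23, 24) h 0.06305055461056663
wide body [ 552.7 -100. ] [192.3 139.9] 2.72 box (408, 198, 73, 97) h 0.08447445002249365
narrow lid [619.5 179.8] [ 9.9 11.8] 1.77 box (301, 204, 7, 6) h 0.08678774697892933
narrow tab [508.2 138.1] [45.7 41.7] 1.64 box (313, 253, 22, 24) h 0.06328287279569489
narrow body [580.8 143.9] [194.8  87.5] 3.21 box (300, 179, 45, 99) h 0.08472762130017641
[array([0.39752558, 0.04511798, 0.05889386]), array([0.59377456, 0.44228843, 0.06444197]), array([0.7823117 , 0.19544272, 0.00286153])]
```

View pics/c1.png

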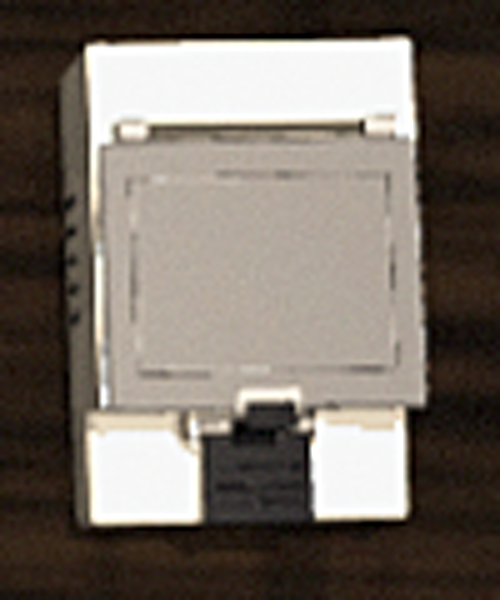

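Reader yaw is about +0.047 rad, the press point is about (0.472, −0.106), and sizes and heights match what was given. I'll close the fingers, hover over the tab and take one look.

```bash
cat >> h.py <<'E'
from scipy.spatial.transform import Rotation as Rn
YAW=.047; c_,s_=np.cos(YAW),np.sin(YAW)
RX=np.array([c_,s_,0]); RY=np.array([-s_,c_,0]); ORG=np.array([.5631,-.1018,0])
def pose(lx,tipz,tilt=0.,ly=0.):
    "TCP pose with closed fingertip centre at reader-local lx,ly, world height tipz"
    z=np.sin(tilt)*RX+np.array([0,0,-np.cos(tilt)]); y=-RY; x=np.cross(y,z)
    p=ORG+lx*RX+ly*RY+[0,0,tipz]-.073*z
    return p, Rn.from_matrix(np.c_[x,y,z]).as_rotvec()
E
python3 - <<'E'
from h import *
for a in((-.095,.058,.12),(-.06,.132),(.06,.132)): print(arm.inverse_kinematics(*pose(*a)))
arm.move_gripper(0.0)
arm.movep(*pose(-.095,.22,.12)); arm.movel(pose(-.095,.085,.12)[0],speed=.1)
o=arm.observe(); print(o["time_s"],o["eef_pos"],o["contact_force"],o["finger_gap"])
p,d=arm.get_image("side"); q,_=arm.get_image("top")
a=cv2.resize(p[180:260,310:430],None,fx=5,fy=5,interpolation=3)
cv2.imwrite("pics/c2.png",a); cv2.imwrite("pics/t2.png",cv2.resize(q[190:340,350:510],None,fx=4,fy=4))
E
```

```text
[-0.38804354  0.54193849  2.14135469  0.1465152   0.35286359  1.00089965]
[-3.33582667e-01  4.67984456e-01  1.93456461e+00 -1.33226763e-15
  7.39043587e-01  1.19021366e+00]
[-2.62206368e-01  6.06180698e-01  1.64257491e+00 -8.88178420e-16
  8.92837046e-01  1.26158996e+00]
4.3083 [ 0.45962701 -0.10672749  0.1578973 ] [ 0.63295403 -0.89726213 -1.48673466] 0.0003235301849728337
```

View pics/c2.png

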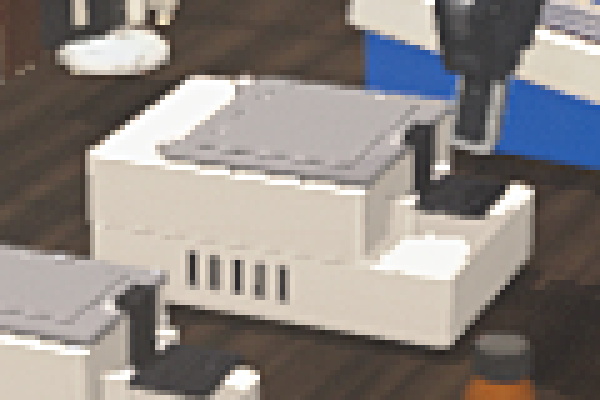

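The fingertip is near crop (475,147) and the paddle spans (415–510, 180–215). It may sit a little to the far (−y) side, so I'll project to check.

```bash
python3 - <<'E'
from h import *
def proj(n,P):
    c,f,R,t=cam(n); q=P@R.T+t; s=q[:,:2]/q[:,2:]; s=s*(1+c["k1"]*(s**2).sum(1,keepdims=True)); return s*f+[c["cx"],c["cy"]]
L=lambda x,y,z: ORG+x*RX+y*RY+[0,0,z]
P=np.array([L(-.095,0,.085),L(-.095,.0145,.085),L(-.095,-.0145,.085),L(-.105,.022,.062),L(-.105,-.022,.062),L(-.069,.022,.062),L(-.069,-.022,.062),L(-.069,.01,.092),L(-.069,-.01,.092)])
print(np.round((proj("side",P)-[310,180])*5)); print(np.round((proj("top",P)-[350,190])*4))
E
```

```text
[[470. 147.]
 [460. 157.]
 [480. 138.]
 [473. 209.]
 [502. 180.]
 [403. 199.]
 [433. 170.]
 [413. 133.]
 [427. 121.]]
[[394. 392.]
 [365. 392.]
 [424. 391.]
 [341. 414.]
 [429. 412.]
 [338. 341.]
 [426. 339.]
 [375. 338.]
 [416. 337.]]
```

View pics/t2.png

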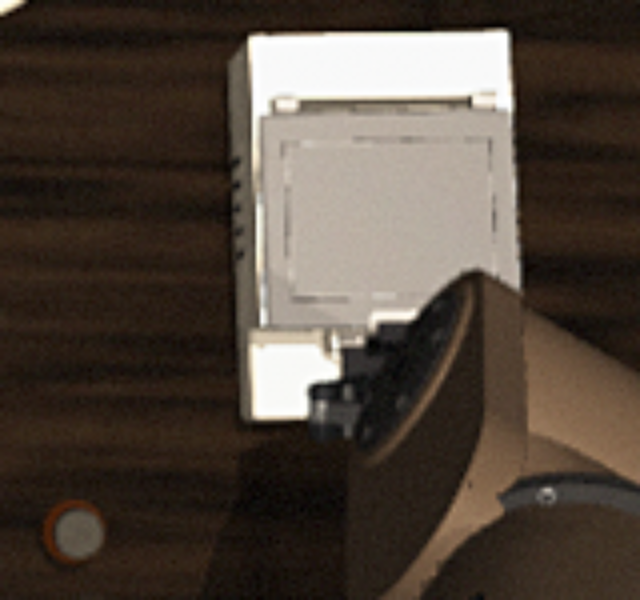

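The projection agrees to about 2 mm, with the paddle slightly nearer the robot and slightly to +y. I'll correct by (−2, +2) mm and press.

```bash
python3 - <<'E'
from h import *
arm.movel(pose(-.097,.070,.12,.002)[0],speed=.05)
f0=arm.observe()["contact_force"]
for z in np.arange(.064,.0535,-.001):
    g=arm.movel(pose(-.097,z,.12,.002)[0],speed=.03,guard=14)
    o=arm.observe(); print(round(z,4),round(o["eef_pos"][2],4),np.round(o["contact_force"]-f0,1),g)
    if g: break
p,d=arm.get_image("side")
arm.movel(pose(-.099,.10,.12,.002)[0],speed=.08)
arm.sleep(.6)
q,d=arm.get_image("side"); print(arm.observe()["time_s"])
cv2.imwrite("pics/c3.png",np.hstack([cv2.resize(x[160:260,315:425],None,fx=3.5,fy=3.5,interpolation=3) for x in(p,q)]))
E
```

```text
0.064 0.1363 [-0.6  0.1  0.6] False
0.063 0.1355 [-1.1  0.7  0.4] False
0.062 0.1345 [-1.5  0.8  0.8] False
0.061 0.1335 [-1.9  0.1  1.4] False
0.06 0.1324 [-1.9 -0.5  1.5] False
0.059 0.1314 [-1.9 -0.5  2.5] False
0.058 0.1305 [-3.8 -0.1  3.9] False
0.057 0.1295 [-3.9 -0.6  5.5] False
0.056 0.1285 [-3.5 -0.5  6.1] False
0.055 0.1277 [-4.1 -0.1  9. ] False
0.054 0.1272 [-7.   0.5 19.4] False
9.1417
```

View pics/c3.png

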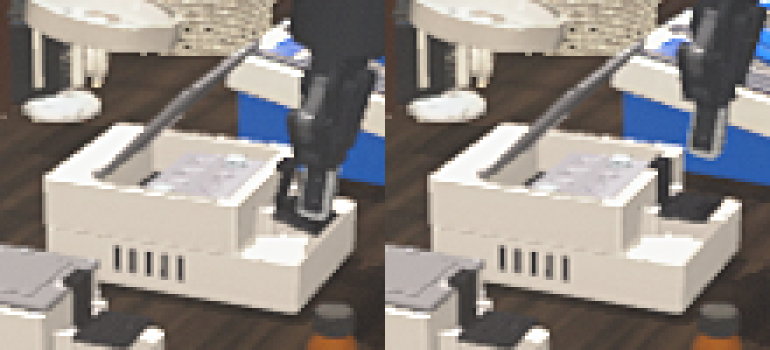

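The left picture shows the lid released and up at about 0.8 rad. The right one shows the tab back at rest. Next I push the lid edge horizontally with the front of the fingers.

```bash
python3 - <<'E'
from h import *
p,r=pose(-.085,.134); arm.movel(p,rot=r,speed=.08)
f0=arm.observe()["contact_force"]; g=False
for lx in list(np.arange(-.06,.041,.02))+[.046]:
    g=arm.movel(pose(lx,.134)[0],speed=.06,guard=12)
    o=arm.observe(); print(round(lx,3),np.round(o["contact_force"]-f0,1),g,round(o["time_s"],2))
    if g: break
arm.sleep(.5)
a,_=arm.get_image("side")
if not g:
    arm.movel(pose(-.02,.134)[0],speed=.1); arm.movel(pose(-.06,.22)[0],speed=.15); arm.sleep(.3)
b,d=arm.get_image("side"); print(arm.observe()["time_s"])
cv2.imwrite("pics/c4.png",np.hstack([cv2.resize(x[130:260,305:425],None,fx=3.2,fy=3.2,interpolation=3) for x in(a,b)]))
cv2.imwrite("pics/s4.png",b)
E
```

```text
-0.06 [ 0.6  0.2 -0. ] False 10.38
-0.04 [0.2 1.1 0.5] False 10.86
-0.02 [-5.4  0.5  8.4] True 11.17
11.7667
```

View pics/c4.png

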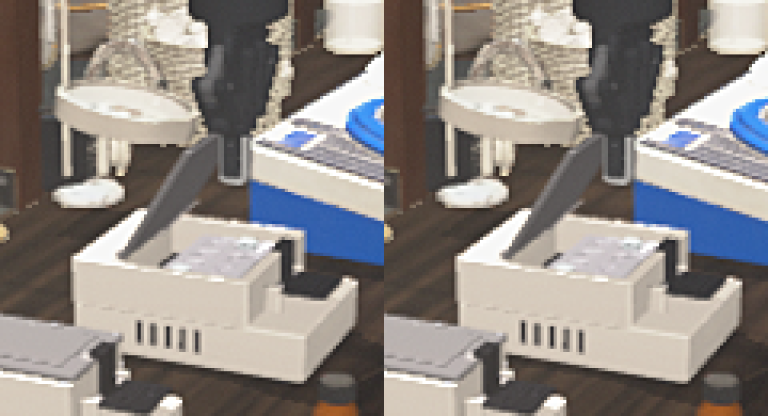

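The guard stopped the push. The lid is only at about 1 rad, and its edge has caught under the knuckle above the pad, giving an upward force of about 8 N. I'll back off and push higher, keeping the fingertip about 15 mm below the edge along its arc.

```bash
python3 - <<'E'
from h import *
arm.movel(pose(-.06,.134)[0],speed=.08); arm.movel(pose(-.06,.146)[0],speed=.08)
f0=arm.observe()["contact_force"]; g=False
for q in [.8,.95,1.1,1.25,1.4,1.57,1.7,1.8]:
    X=.045-.107*np.cos(q) if q<1.57 else .045+.092*np.tan(q-1.57)
    g=arm.movel(pose(X-.011,.068+.107*min(1,np.sin(min(q,1.57))))[0],speed=.05,guard=12)
    o=arm.observe(); print(q,np.round(o["contact_force"]-f0,1),g,round(o["time_s"],2))
    if g: break
arm.sleep(.3)
a,_=arm.get_image("side")
if not g:
    arm.movel(pose(-.0,.19)[0],speed=.1); arm.movel(pose(-.06,.24)[0],speed=.15); arm.sleep(.3)
b,d=arm.get_image("side"); print(arm.observe()["time_s"])
cv2.imwrite("pics/c5.png",np.hstack([cv2.resize(x[130:260,305:425],None,fx=3.2,fy=3.2,interpolation=3) for x in(a,b)]))
E
```

```text
0.8 [-1.   0.4  0.1] False 13.18
0.95 [ 0.4 -0.5  0.1] False 13.64
1.1 [-0.2 -0.8  0.2] False 14.11
1.25 [ 0.3 -1.1  0.2] False 14.57
1.4 [-0.6 -0.1  1.1] False 15.04
1.57 [0.6 0.  0.6] False 15.56
1.7 [ 0.8 -0.9  0.1] False 15.95
1.8 [-0.1 -0.6  0.8] False 16.29
18.3833
```

View pics/c5.png

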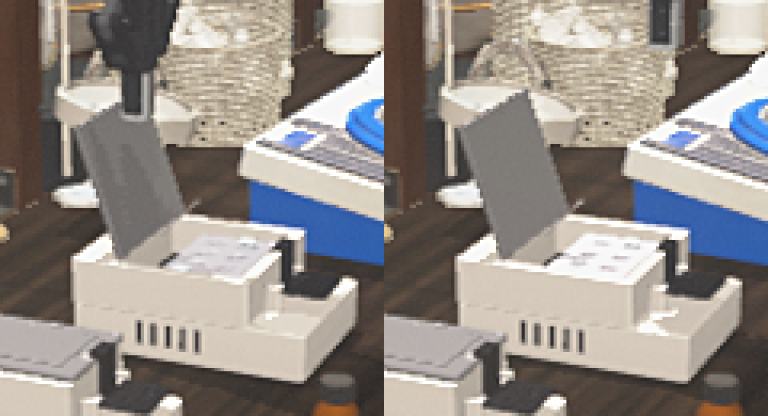

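The lid stands past upright with the fingers clear, and the tab is up. I'll check the angle by depth and the bystanders by colour and position, then hand in.

```bash
python3 - <<'E'
from h import *
arm.sleep(.3)
p,d=arm.get_image("side"); C=cloud("side",d)[165:198,340:352].reshape(-1,3)
m=C.mean(0); C=C[np.linalg.norm(C-m,axis=1)<.1]; n=np.linalg.svd(C-C.mean(0))[2][2]
n=n*np.sign(n[2]); print("centre",C.mean(0),"n local",n@RX,n@RY,n[2],"angle",np.pi/2+np.arctan2(n[2],-(n@RX)))
p0=cv2.imread("pics/side0.png")
for nm,(u,v,w,h) in dict(vial=(398,242,24,36),jar=(200,295,42,52),beaker=(214,230,34,42),narrow=(262,222,102,64)).items():
    t=p0[v:v+h,u:u+w]; r=cv2.matchTemplate(p[v-12:v+h+12,u-12:u+w+12],t,cv2.TM_CCOEFF_NORMED); _,s,_,l=cv2.minMaxLoc(r); print(nm,round(s,3),l[0]-12,l[1]-12)
E
```

```text
centre [ 0.62130882 -0.09459588  0.14071207] n local -0.9400096979671748 -0.011651413143229539 0.3409486945266492 angle 1.9187468219392194
vial 0.99 0 0
jar 1.0 0 0
beaker 1.0 0 0
narrow 1.0 0 0
```

```bash
python3 -c "
from rig import arm
arm.finish_job(); print(arm.observe()['time_s'])"
```

```text
the job is handed in; nothing more can be done
the job is handed in; nothing more can be done
```

The wide reader's lid is open and resting at its stop, and I handed the job in at about 19 s. `finish_job` gives no verdict, so the result rests on my own checks below.

**What I did:** I pressed the wide reader's tab with closed fingertips and the lid sprang up. I let go of the tab, then pushed the lid over with the front of the fingers.

**What went wrong on the way:**
- **First push:** the force guard stopped it at about 10 N, because the lid edge had caught under the finger knuckle. I backed off and pushed again from higher up; force readings stayed within about 1.3 N and the lid went over.
- **Tab press:** the last millimetre reached the end stop at about 19 N vertical, without tripping the 14 N guard.

**Last checks:**
- **Lid:** 1.92 rad by a plane fit to the depth image (needs more than 1.8), with the fingers clear of it.
- **Tab:** back up, judged by eye in the side picture.
- **Narrow reader, vial, jar and beaker:** 0 px shift in the side view against the first picture.

No check failed at the end. I did not measure the tab angles or the lid's speed directly.

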